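# Screw the winged cap back onto the glaze can

## Robot

A 6-joint arm with a two-finger parallel gripper is mounted at the origin on the work surface. World frame = base frame: x ahead of the robot, y to its left, z up, the work surface at z = 0. Lengths are in m, angles in rad, forces in N, time in s.
With the tool pointing down it reaches from about 0.325 to 0.85 m from the base axis. Payload 4.4 kg.
Tool frame: the origin (TCP) lies between the finger pads; the fingertips stand 17 mm ahead of it and the grasp point (between the pads) lies 2 mm behind it; z points along the fingers, y is the line along which they close (so a half turn about z gives the same grasp; the last joint's range is limited). The gripper opens to 94 mm and grips with 3 to 60 N. Pads are 16 mm wide; open, the fingers measure 119 mm over their backs; the gripper's body (75 mm by 177 mm) begins 78 mm behind the grasp point.
Start: joints at [-1.292, 0.207, 1.542, -0, 1.393, -0.15], TCP at [0.239, -0.523, 0.222] pointing down, gripper open.
Joint ranges: [-2.73, 2.73], [-0.86, 2.22], [0.23, 2.46], [-1.11, 4.25], [0.08, 2.63], [-2.82, 2.82]. Speed limits (rad/s): [2.79, 2.79, 3.14, 3.14, 3.14, 3.14].

## Interface

Orientations are given as a unit quaternion [x, y, z, w].
In Python, from station import observe, get_image, sign_off, look_for, outline_of gives the robot as it stands.
- The arm moves only by the shell command python3 -m crank 'ROWS' [OPENING] [FORCE]. ROWS is JSON, a list of rows, each an object of numbers: "tx", "ty", "tz": the shift along the tool's x, y, z in m; "ax", "ay", "az": the turn, a rotation vector about the tool's x, y, z in rad. In form: [{"tx": .., "ty": .., "tz": .., "ax": .., "ay": .., "az": ..}, ...]. A call has 1 to 10 rows; each row is the pose to reach, as a shift and turn from the pose commanded when the call began, along the tool's axes at that moment; what a row does not reach only later rows make up. A row lasts 1/12 s, in which the tool goes at most 41.7 mm and 7.16 degrees, less where a joint would pass 70% of its speed; a pose out of reach is approached as far as the arm can. A call with a gripper value outside its range is refused whole. OPENING is the opening, from 0 (shut) to 1 (fully open), set as the call begins (- or left out, the last holds). The fingers move at their own pace and stop on an object; FORCE is the grip in N (left out, the last holds). Time passes only in rows, so rows that repeat a pose let the fingers close. It gives the time, the measured TCP pose, the force, the opening and the grip force at its end, in the units of the state.
- observe(): the state, without advancing time (a new reading comes with each control period).
- get_image(name): name is "scene" or "top" or "wrist"; returns a dict with "frame" (384x512x3 uint8, red, green, blue), "z_map" (384x512 float32, m along the optical axis (not along the pixel's ray), 0 where there is no reading), "intrinsics" (3x3 intrinsics, pixels), "cam_to_world" (4x4, takes a point from camera to world coordinates). Camera axes: x right, y up, looking along -z (the intrinsics and any distortion apply to the point x, -y, -z); pixel columns grow to the right and rows downward; lengths in m; the calibration is good to about 2 mm. A picture is of the moment at which its call begins.
- sign_off(): hands the job in; it is judged then, once.
Trained networks look in the newest picture that a camera, given by its name, has taken for a name from the list of things; names that differ only in an ending like _2 or _b are one class to them, and where a whole thing is asked for, a point or a joint stands for the part that bears it (a point fixed in the world has none). Each returns a list of dicts, best first, with "score" (0 to 1); they miss things now and then, are a little off and sometimes report something else, mostly with a low value. They report only what shows in the picture. A call takes as long as a camera call. They do not tell look-alikes from the thing itself.
- look_for(camera, name): "position" ([row, column] in pixels, amid what is visible of it).
- outline_of(camera, name): "region" (384x512 bool, what is visible of it) and "position" ([row, column] in pixels, amid what is visible of it).
The state is a dict: "time": time; "q": joint angles; "qd": joint speeds; "joint_efforts": joint torques, N m; "tool_pos": TCP position; "eef_rot": TCP orientation; "contact_force": force on the tool from outside, world axes, zero at the start; "ft_torque": the same for the moment, N m; "grip_width": finger opening in m; "finger_force": force on a finger pad.
Only numpy, scipy, OpenCV 4.12 (cv2) and the standard library are available. Lean on these libraries where they do the work, as an engineer would, in place of code of your own. Each camera call takes 0.05 s, during which the arm holds its last target. There are 200 camera calls.

## Task

Close the glaze can with its orange winged cap: set the cap level on the neck, turn it lightly backward (anticlockwise) until you feel the thread starts drop in, then screw it forward until it is fully home against its stops, and let go. Keep the force on the threads light throughout, well under 40 N, so that nothing is cross-threaded or jammed, and leave the pots and other things around it where they are.

Things in the scene. Friction and masses are not known exactly. Their poses are not given: they have to be found in the camera images.
- cap_center (a point): Loose orange screw cap standing on the bench, open side down, about 60 g; this is its centre, on its axis, 22 mm above its lower rim. z: its axis, up; x: along its wing. Skirt 62 mm across, 22.9 mm high to its flat top; cap with wing 43.9 mm high.
- cap_wing (a point): Centre of the wing, the straight finger bar on the cap's top, 11.4 mm above cap_center: 52 mm long (x), 16 mm wide (y, so fingers close along y), 21 mm high (z). The cap is held and turned by it.
- cap_rim (a point): Centre of the cap's open lower rim. Inside, 2 to 6 mm above the rim, are three thread lugs a third of a turn apart, each 10 mm long, leaving a 47 mm bore between them. Skirt bore 56 mm.
- mouth (a point): Centre of the top rim of the can's open white neck, on its vertical axis, z up. Neck 30 mm high above the flat can top, outside 45 mm (top edge bevelled to 41 mm), 54 mm over the threads: a centred cap has 1 mm play all round. The neck was crimped in at any turn: these axes do not tell where the threads start.
- thread (a point): Neck axis, 5 mm below the mouth, level with the thread starts. Three starts a third of a turn apart; clockwise from above screws on. Each thread falls clockwise, 24 mm a turn, for 78 degrees, and ends at an upright stop rib as high as the starts; then 38 degrees open to the next start. A lug in the thread has 1 mm up-and-down play.
- neck_foot (a point): Neck axis at the can top, 30 mm below the mouth. At a wrong turn the cap rides on the threads, cap_center 10.4 to 15.5 mm above the mouth: clockwise the lugs jam on the ribs; anticlockwise, by 105 degrees at most, it may slip 5 mm off a rib, climbs up to 5 mm, then falls 8 mm to 7.2-8.8 mm and stops. Then 78 to 95 degrees clockwise sink it home against the ribs: 2.5 mm.
- can: Full rectangular grey-green glaze can, 115 (x) x 175 (y) x 135 mm (z), held fast in a low steel bench bay; origin: centre of its underside on the bench. The neck, part of the can, stands on its top 45 mm from the middle towards +y; a steel handle 18 mm high stands along y at the other end of the top.
- pot_a: Bystander: low round glazed pot, pale green with white specks and a bare cream foot, 80 mm wide, 74 mm high. Origin: centre of its underside.
- pot_b: Bystander: bellied glazed pot, pale green with white specks, 84 mm wide, 78 mm high. Origin: centre of its underside.
- pot_c: Bystander: straight glazed pot, pale green with white specks, 84 mm wide, 78 mm high. Origin: centre of its underside.
- glaze_jar: Bystander: closed round white glaze jar with a blue-green band, 72 mm wide, 80 mm high. Origin: centre of its underside.
- black_lid: Bystander: plain flat black round lid of another jar, no wing, 68 mm wide, 15 mm high. Origin: centre of its underside.
- test_tile: Bystander: flat fired test tile, cream with one part glazed green, 55 x 90 x 12 mm. Origin: centre of its underside.
- brush: Bystander: a brush lying on the bench, about 0.16 m long. Origin on its axis.
There are look-alikes about, which are no part of the job. What is meant by the part that bears cap_center is not pink, and is the larger of those in its own colour.

How it is judged:
On the way:
1. the cap has dropped into the thread starts, level, cap_center less than 9.2 mm above the mouth (z of cap_center in the frame of mouth below 0.0092 m and horizontal distance between cap_center and mouth below 0.003 m and angle between cap_center's own z axis and vertical below 0.06 rad), for 0.1 s.
At the end, for the whole second after the job is handed in: The cap is screwed fully home on the neck: cap_center within 3 mm of the neck's axis and less than 3.5 mm above the mouth point (2.5 mm is against the stops), tilted less than 0.06 rad, released and at rest (z of cap_center in the frame of mouth between 0 and 0.0035 m and horizontal distance between cap_center and mouth below 0.003 m and angle between cap_center's own z axis and vertical below 0.06 rad and linear speed of cap below 0.01 m/s); the robot touches nothing.
It fails at once if the force between cap and can (with its neck) goes above 40 N: threads forced (contact force between cap and can above 40 N).
It fails at once if the cap is cocked on the neck by more than 0.14 rad (z of cap_center in the frame of mouth below 0.012 m and horizontal distance between cap_center and mouth below 0.012 m and angle between cap_center's own z axis and vertical above 0.14 rad).
It fails at once if a pot or another bystander is moved by more than 25 mm (distance of any of pot_a, pot_b, pot_c, glaze_jar, black_lid, test_tile, brush from where it was at the start of the episode above 0.025 m).
It also fails if it takes over 70 s, if anything falls off the work surface, if the arm or the gripper's body presses on something with over 40 N, if the wrist force passes 120 N, or if a joint passes its speed limit or range.

## Working session

There is one attempt and no reset: what is moved stays moved. The work goes in short steps, Python scripts to look and compute and a shell command to move; the robot and the scene stay as the last step left them, time stands still between calls to the robot, and variables do not carry over. Pictures are saved under pics/ and viewed, at most 10 in all, crops included, and the job is handed in when it is done.

```bash
mkdir -p pics; cat > h.py <<'E'
import numpy as np, cv2
from station import observe, get_image, sign_off, look_for, outline_of
def pts(im):
    K=im["intrinsics"];z=im["z_map"];v,u=np.mgrid[:z.shape[0],:z.shape[1]]
    c=np.stack([(u-K[0,2])/K[0,0]*z,-(v-K[1,2])/K[1,1]*z,-z,np.ones_like(z)],-1)
    p=(c@np.array(im["cam_to_world"]).T)[...,:3]; p[z==0]=np.nan
    return p
def save(im,n,s=1):
    cv2.imwrite(f"pics/{n}.png",cv2.resize(im["frame"][...,::-1],None,fx=s,fy=s))
E
python3 - <<'E'
from h import *
s=observe();print(s)
np.set_printoptions(precision=4,suppress=True)
a=get_image("scene");b=get_image("top")
cv2.imwrite("pics/a.png",cv2.resize(np.hstack([a["frame"],b["frame"]])[...,::-1],(800,300)))
save(b,"top",1.5)
for n,im in(("scene",a),("top",b)):
    p=pts(im)
    for k in("cap_center","cap_wing","mouth","can"):
        for d in look_for(n,k)[:4]:
            r,c=map(int,d["position"]);print(n,k,round(d["score"],2),r,c,p[r,c],im["frame"][r,c])
E
```

```text
{'time': 0.0, 'q': array([-1.29252725e+00,  2.07429516e-01,  1.54294759e+00, -4.59568403e-05,
        1.39351555e+00, -1.50488281e-01]), 'qd': array([-0.00168097,  0.00086246, -0.00010357, -0.00051114, -0.00224489,
       -0.00035022]), 'joint_efforts': array([ 9.76009978e-04, -3.70875692e+01, -2.81413490e+01,  6.98713562e-02,
        3.61953280e-02, -1.67685853e-04]), 'tool_pos': array([ 0.2388168 , -0.52220276,  0.22128841]), 'eef_rot': array([ 9.77107249e-01,  2.12744214e-01, -9.59912773e-05, -1.14620728e-03]), 'contact_force': array([0.22683765, 0.92568554, 0.31204877]), 'ft_torque': array([-0.0082862 , -0.00206386,  0.01226404]), 'finger_force': 0.0, 'grip_width': 0.09374856575168904}
scene cap_center 0.95 214 286 [0.5856 0.0985 0.0318] [222 104  35]
scene cap_center 0.94 233 272 [0.6244 0.0128 0.0303] [113  60  72]
scene cap_center 0.51 201 272 [0.4968 0.124  0.0168] [232 111  38]
scene cap_wing 0.87 234 268 [ 0.6273 -0.004   0.037 ] [153  83 102]
scene cap_wing 0.57 214 294 [0.5964 0.1196 0.0284] [184  86  28]
scene mouth 0.76 252 192 [ 0.6255 -0.2355  0.0984] [127 124 115]
scene mouth 0.65 317 209 [ 0.753  -0.2803  0.0223] [164 165 169]
scene mouth 0.58 247 102 [ 0.3842 -0.3586  0.0184] [58 58 60]
scene can 0.69 250 197 [ 0.6278 -0.2233  0.0994] [125 121 113]
top cap_center 0.9 187 247 [0.6071 0.0184 0.0457] [179 118 145]
top cap_center 0.63 196 211 [0.5815 0.1205 0.0437] [181 103   0]
top cap_center 0.58 226 208 [0.4974 0.129  0.0307] [201 117   0]
top cap_wing 0.81 193 210 [0.5902 0.1237 0.0432] [197 111   0]
top cap_wing 0.69 186 244 [0.6104 0.0271 0.0429] [200 140 171]
top cap_wing 0.66 226 209 [0.4973 0.126  0.0318] [197 112   0]
top cap_wing 0.52 215 111 [0.5292 0.4149 0.0179] [123 168 128]
top mouth 0.77 199 324 [ 0.5606 -0.1819  0.1359] [119 158 138]
top can 0.81 199 324 [ 0.5606 -0.1819  0.1359] [119 158 138]
```

View pics/top.png

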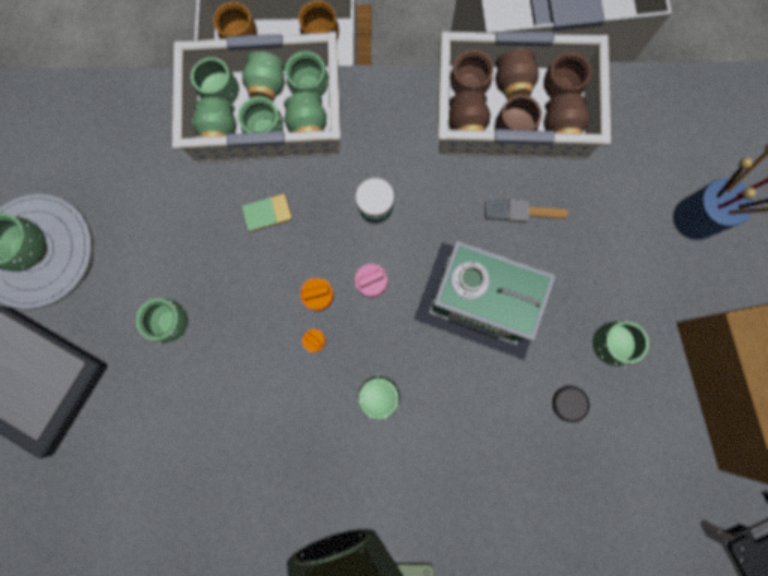

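View pics/a.png

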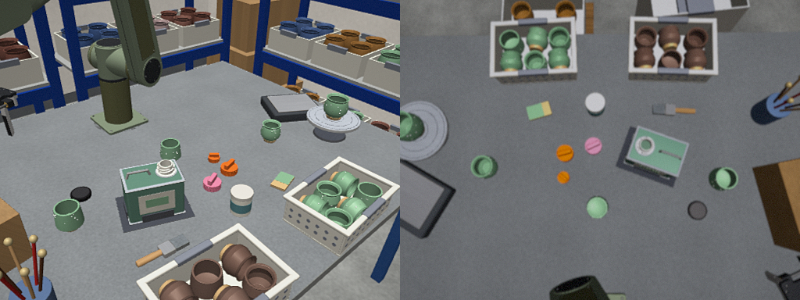

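Larger orange cap: top picture row 196, col 211, with the wing roughly along world y. The neck is at about row 187, col 313. I'll work out the geometry next.

```bash
cat >> h.py <<'E'
def wing(p,f,c,r=.05,zlo=.028):
    rgb=f.astype(int);o=(rgb[...,0]-rgb[...,2]>90)&(np.hypot(p[...,0]-c[0],p[...,1]-c[1])<r)&(p[...,2]>.008)
    q=p[o]; w=q[q[:,2]>zlo]
    m=w.mean(0); e=np.linalg.eigh(np.cov((w[:,:2]-m[:2]).T))
    return q,w,m,e
E
python3 - <<'E'
from h import *
np.set_printoptions(precision=4,suppress=True)
b=get_image("top");p=pts(b)
q,w,m,e=wing(p,b["frame"],(.585,.121))
rect=cv2.minAreaRect((w[:,:2]*1000).astype(np.float32))
print("cap n",len(q),len(w),q.min(0),q.max(0),q.mean(0),"wing",m,e[0],e[1][:,1],rect)
print(np.percentile(q[:,2],[5,25,50,75,95]))
# neck: above can top
sel=(p[...,2]>.145)&(p[...,2]<.2)&(np.abs(p[...,0]-.57)<.12)&(np.abs(p[...,1]+.17)<.15)
t=p[sel];print(len(t)); 
n,l,st,ce=cv2.connectedComponentsWithStats(sel.astype(np.uint8))
for i in range(1,n): print(st[i],p[l==i].mean(0),p[l==i].min(0),p[l==i].max(0))
sel=(p[...,2]>.12)&(p[...,2]<.145)&(np.abs(p[...,0]-.57)<.12)&(np.abs(p[...,1]+.17)<.15)
print("can top",cv2.minAreaRect((p[sel][:,:2]*1000).astype(np.float32)),p[sel][:,2].mean())
E
```

```text
cap n 362 116 [0.5552 0.0942 0.0131] [0.6174 0.156  0.0498] [0.5844 0.1235 0.0295] wing [0.5844 0.1239 0.0428] [0.     0.0002] [-0.26    0.9656] ((583.48388671875, 124.31219482421875), (20.02876853942871, 52.04265594482422), 15.533217430114746)
[0.0207 0.0227 0.0244 0.0416 0.0457]
334
[303 175  23  22 238] [ 0.5907 -0.1538  0.1595] [ 0.565  -0.1811  0.1455] [ 0.6186 -0.1276  0.1696]
[313 183   1   1   1] [ 0.6001 -0.1534  0.1466] [ 0.6001 -0.1534  0.1466] [ 0.6001 -0.1534  0.1466]
[317 189   1   1   1] [ 0.5848 -0.1633  0.1452] [ 0.5848 -0.1633  0.1452] [ 0.5848 -0.1633  0.1452]
[333 192  27  12  94] [ 0.5622 -0.2332  0.1557] [ 0.5481 -0.2661  0.1477] [ 0.5762 -0.2021  0.1616]
can top ((576.4432373046875, -197.00234985351562), (179.23715209960938, 119.16156768798828), 69.77751922607422) 0.13534654712271577
```

```bash
python3 -m crank '[{"tx":0.036,"ty":-0.014,"tz":-0.011,"az":-0.12},{"tx":0.072,"ty":-0.028,"tz":-0.022,"az":-0.24},{"tx":0.108,"ty":-0.042,"tz":-0.033,"az":-0.36},{"tx":0.144,"ty":-0.056,"tz":-0.044,"az":-0.48},{"tx":0.18,"ty":-0.07,"tz":-0.055,"az":-0.6},{"tx":0.216,"ty":-0.084,"tz":-0.066,"az":-0.72},{"tx":0.252,"ty":-0.098,"tz":-0.077,"az":-0.84},{"tx":0.288,"ty":-0.112,"tz":-0.088,"az":-0.96},{"tx":0.324,"ty":-0.126,"tz":-0.099,"az":-1.08},{"tx":0.36,"ty":-0.14,"tz":-0.11,"az":-1.2}]' 1
cat >> h.py <<'E'
from scipy.spatial.transform import Rotation as Ro
def rel(target,yaw=None,s=None):
    s=s or observe();R=Ro.from_quat(s["eef_rot"]);d=R.inv().apply(np.array(target)-s["tool_pos"])
    x=R.as_matrix()[:,0];y0=np.arctan2(x[1],x[0])
    return np.round(d,4), None if yaw is None else round(-(yaw-y0),4), "yaw",round(y0,4),"q",np.round(s["q"],2),"pos",np.round(s["tool_pos"],4),"tilt",np.round(R.as_matrix()[:2,2],4)
E
python3 -c "
from h import *
print(*rel([.57,-.14,.33],1.834))"
```

```text
[ 0.4602 -0.2107 -0.1076] -1.4052 yaw 0.4288 q [-1.29  0.21  1.54 -0.    1.39 -0.15] pos [ 0.239  -0.523   0.2225] tilt [-0.     -0.0001]validation failed for argument at $[0]...
```

The first row was refused, probably because all six keys are required.

```bash
python3 -m crank '[{"tx":0.036,"ty":-0.014,"tz":-0.011,"ax":0,"ay":0,"az":-0.12},{"tx":0.072,"ty":-0.028,"tz":-0.022,"ax":0,"ay":0,"az":-0.24},{"tx":0.108,"ty":-0.042,"tz":-0.033,"ax":0,"ay":0,"az":-0.36},{"tx":0.144,"ty":-0.056,"tz":-0.044,"ax":0,"ay":0,"az":-0.48},{"tx":0.18,"ty":-0.07,"tz":-0.055,"ax":0,"ay":0,"az":-0.6},{"tx":0.216,"ty":-0.084,"tz":-0.066,"ax":0,"ay":0,"az":-0.72},{"tx":0.252,"ty":-0.098,"tz":-0.077,"ax":0,"ay":0,"az":-0.84},{"tx":0.288,"ty":-0.112,"tz":-0.088,"ax":0,"ay":0,"az":-0.96},{"tx":0.324,"ty":-0.126,"tz":-0.099,"ax":0,"ay":0,"az":-1.08},{"tx":0.36,"ty":-0.14,"tz":-0.11,"ax":0,"ay":0,"az":-1.2}]' 1
python3 -c "
from h import *
print(*rel([.57,-.15,.33],1.834))
im=get_image('wrist');save(im,'w1');print(im['cam_to_world'])"
```

```text
time: 1.38
tool_pos: [0.5093, -0.2443, 0.3333]
eef_rot: [0.684, 0.729, 0.0, 0.0]
contact_force: [0.5, -1.1, 0.0]
grip_width: 0.094
finger_force: 0.0
[0.0902 0.0666 0.0033] -0.1992 yaw 1.6348 q [-0.6   0.12  1.41 -0.    1.61 -0.66] pos [ 0.5093 -0.2443  0.3333] tilt [ 0.0005 -0.0004]
[[ 9.97947535e-01 -6.14836988e-02 -1.79017468e-02  5.02840051e-01]
 [ 6.40327739e-02  9.54945512e-01  2.89791085e-01 -1.59559253e-01]
 [-7.22235039e-04 -2.90342597e-01  9.56922491e-01  4.95110138e-01]
 [ 0.00000000e+00  0.00000000e+00  0.00000000e+00  1.00000000e+00]]
```

View pics/w1.png

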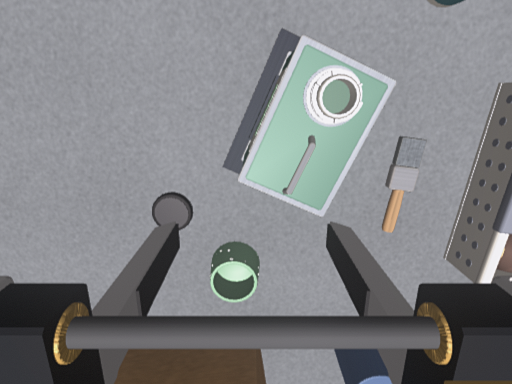

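The neck is clearly visible at about (333, 95), so I'll fit its rim here.

```bash
cat >> h.py <<'E'
from scipy.optimize import least_squares
def neck(im,c0=(.591,-.154)):
    p=pts(im);q=p[(np.hypot(p[...,0]-c0[0],p[...,1]-c0[1])<.045)&(p[...,2]>.14)&(p[...,2]<.19)]
    zt=np.percentile(q[:,2],98); r=q[q[:,2]>zt-.003]
    # mid-radius circle fit of rim
    f=least_squares(lambda x:np.hypot(r[:,0]-x[0],r[:,1]-x[1])-x[2],[c0[0],c0[1],.02],loss='soft_l1',f_scale=.001).x
    h=cv2.minEnclosingCircle((r[:,:2]*1000).astype(np.float32))
    return len(r),zt,np.median(r[:,2]),f,h
E
python3 - <<'E'
from h import *
im=get_image('wrist');print(neck(im));print(neck(get_image('top')),neck(get_image('scene')))
p=pts(im);s=p[(p[...,2]>.125)&(p[...,2]<.143)&(np.hypot(p[...,0]-.58,p[...,1]+.19)<.15)]
r=cv2.minAreaRect((s[:,:2]*1000).astype(np.float32));print(r,s[:,2].mean())
E
```

```text
(447, np.float64(0.16530253525808622), np.float64(0.16412000456040116), array([ 0.59121647, -0.1541585 ,  0.01962534]), ((591.0656127929688, -154.02542114257812), 22.34145736694336))
(51, np.float64(0.16731951068400538), np.float64(0.16569155539366776), array([ 0.59186579, -0.15438258,  0.01944249]), ((590.9712524414062, -154.64102172851562), 21.58207130432129)) (60, np.float64(0.1667536666205509), np.float64(0.16555013749326547), array([ 0.59286156, -0.15546373,  0.01963064]), ((592.174072265625, -156.1007080078125), 22.3714656829834))
((575.8881225585938, -196.1936492919922), (179.19122314453125, 118.75318908691406), 69.63465881347656) 0.13454346742677845
```

```bash
python3 -m crank '[{"tx":0.033,"ty":0.013,"tz":0,"ax":0,"ay":0,"az":-0.04},{"tx":0.067,"ty":0.027,"tz":0.015,"ax":0,"ay":0,"az":-0.08},{"tx":0.1,"ty":0.04,"tz":0.03,"ax":0,"ay":0,"az":-0.12},{"tx":0.134,"ty":0.054,"tz":0.045,"ax":0,"ay":0,"az":-0.16},{"tx":0.167,"ty":0.067,"tz":0.06,"ax":0,"ay":0,"az":-0.2},{"tx":0.2,"ty":0.081,"tz":0.08,"ax":0,"ay":0,"az":-0.2},{"tx":0.234,"ty":0.094,"tz":0.1,"ax":0,"ay":0,"az":-0.2},{"tx":0.268,"ty":0.108,"tz":0.113,"ax":0,"ay":0,"az":-0.2},{"tx":0.268,"ty":0.108,"tz":0.113,"ax":0,"ay":0,"az":-0.2}]' 1
python3 - <<'E'
from h import *
np.set_printoptions(precision=4,suppress=True)
im=get_image('wrist');p=pts(im);save(im,"w2")
q,w,m,e=wing(p,im["frame"],(.584,.124))
w=w[w[:,2]>np.percentile(w[:,2],95)-.004]
print(len(q),len(w),m,q.min(0),q.max(0),np.percentile(w[:,2],95))
r=cv2.minAreaRect((w[:,:2]*1000).astype(np.float32));print(r)
t=q[(q[:,2]>.015)&(q[:,2]<.027)];print(cv2.minEnclosingCircle((t[:,:2]*1000).astype(np.float32)),np.median(t[:,2]))
d=e[1][:,1];yaw=np.arctan2(*(d*np.sign(d[1]))[::-1]);print("yaw",yaw)
print(*rel([r[0][0]/1e3,r[0][1]/1e3,.15],yaw))
E
```

```text
time: 2.33
tool_pos: [0.5984, 0.0319, 0.2144]
eef_rot: [0.609, 0.793, -0.001, -0.004]
contact_force: [-0.5, 0.0, -0.6]
grip_width: 0.094
finger_force: 0.0
2675 775 [0.5853 0.126  0.043 ] [0.554  0.094  0.0167] [0.6164 0.1565 0.0456] 0.04444844618953562
((585.250244140625, 125.77055358886719), (14.781907081604004, 51.26203918457031), 15.829790115356445)
((585.3497314453125, 125.41061401367188), 31.9030704498291) 0.022302549937623484
yaw 1.8413400106660007
[0.0969 0.0122 0.0662] -0.0111 yaw 1.8303 q [-0.1   0.27  1.48 -0.    1.4  -0.36] pos [0.5987 0.029  0.2161] tilt [-0.0062  0.0004]
```

View pics/w2.png

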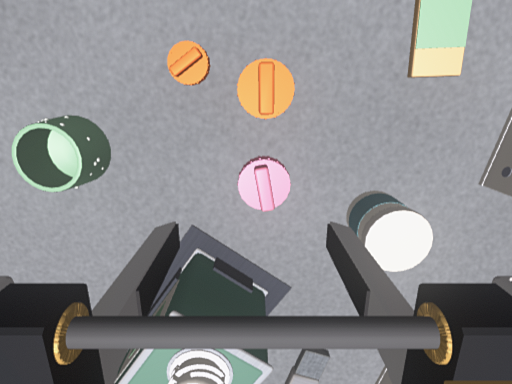

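Cap centre is (0.585, 0.126) with wing yaw about 1.844. The fingers would close across the wing with a clear path at half opening.

```bash
python3 -m crank '[{"tx":0.028,"ty":0.004,"tz":0.03,"ax":0,"ay":0,"az":-0.01},{"tx":0.055,"ty":0.008,"tz":0.06,"ax":0,"ay":0,"az":-0.01},{"tx":0.08,"ty":0.01,"tz":0.09,"ax":0,"ay":0,"az":-0.01},{"tx":0.097,"ty":0.012,"tz":0.116,"ax":0,"ay":0,"az":-0.012},{"tx":0.097,"ty":0.012,"tz":0.116,"ax":0,"ay":0,"az":-0.012},{"tx":0.097,"ty":0.012,"tz":0.116,"ax":0,"ay":0,"az":-0.012},{"tx":0.097,"ty":0.012,"tz":0.116,"ax":0,"ay":0,"az":-0.012}]' 0.5
python3 - <<'E'
from h import *
np.set_printoptions(precision=4,suppress=True)
im=get_image('wrist');p=pts(im)
q,w,m,e=wing(p,im["frame"],(.584,.124))
w=w[w[:,2]>np.percentile(w[:,2],95)-.004]
r=cv2.minAreaRect((w[:,:2]*1000).astype(np.float32));print(len(w),r)
print(*rel([.5853,.1257,.0425],1.844))
E
```

```text
time: 2.97
tool_pos: [0.5889, 0.1224, 0.1051]
eef_rot: [0.606, 0.795, 0.0, 0.001]
contact_force: [0.1, -0.7, 0.7]
grip_width: 0.0509
finger_force: 0.0
252 ((580.9193725585938, 147.1966552734375), (54.62968826293945, 11.79875373840332), 15.459785461425781)
[ 0.0043 -0.0036  0.0634] -0.0059 yaw 1.8381 q [ 0.06  0.38  1.58 -0.    1.18 -0.21] pos [0.5896 0.1225 0.1059] tilt [ 0.0044 -0.0005]
```

```bash
python3 -m crank '[{"tx":0.004,"ty":-0.0035,"tz":0.025,"ax":0,"ay":0,"az":-0.006},{"tx":0.004,"ty":-0.0035,"tz":0.05,"ax":0,"ay":0,"az":-0.006},{"tx":0.004,"ty":-0.0035,"tz":0.058,"ax":0,"ay":0,"az":-0.006},{"tx":0.004,"ty":-0.0035,"tz":0.062,"ax":0,"ay":0,"az":-0.006},{"tx":0.004,"ty":-0.0035,"tz":0.063,"ax":0,"ay":0,"az":-0.006},{"tx":0.004,"ty":-0.0035,"tz":0.063,"ax":0,"ay":0,"az":-0.006},{"tx":0.004,"ty":-0.0035,"tz":0.063,"ax":0,"ay":0,"az":-0.006}]' 0.5 
python3 - <<'E'
from h import *
np.set_printoptions(precision=4,suppress=True)
print(*rel([.5853,.1257,.0425],1.844)); im=get_image('wrist');save(im,"w3");print(observe()["contact_force"])
E
```

```text
time: 3.6
tool_pos: [0.5846, 0.1274, 0.0423]
eef_rot: [0.603, 0.798, 0.001, 0.001]
contact_force: [0.7, -0.5, -0.1]
grip_width: 0.0471
finger_force: 0.0
[-0.0018  0.0002 -0.0002] 0.0023 yaw 1.8463 q [ 0.07  0.45  1.62 -0.    1.06 -0.21] pos [0.5846 0.1274 0.0423] tilt [0.0033 0.0002]
[-0.2898 -0.0873  0.2459]
```

View pics/w3.png

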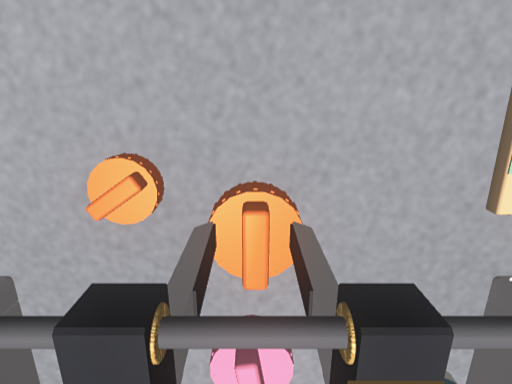

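The wing is centred between the fingers at (256, 245) and fully visible. I'll close on it gently and measure the in-hand offset.

```bash
python3 -m crank '[{"tx":0,"ty":0,"tz":0,"ax":0,"ay":0,"az":0},{"tx":0,"ty":0,"tz":0,"ax":0,"ay":0,"az":0},{"tx":0,"ty":0,"tz":0,"ax":0,"ay":0,"az":0},{"tx":0,"ty":0,"tz":0,"ax":0,"ay":0,"az":0},{"tx":0,"ty":0,"tz":0,"ax":0,"ay":0,"az":0},{"tx":0,"ty":0,"tz":0,"ax":0,"ay":0,"az":0}]' 0 20
cat >> h.py <<'E'
def inhand():
    im=get_image('wrist');s=observe();p=pts(im);R=Ro.from_quat(s["eef_rot"])
    f=im["frame"].astype(int);o=(f[...,0]-f[...,2]>80)&(f[...,0]>120)&(f[...,1]<f[...,0]*.75)
    t=R.inv().apply((p-s["tool_pos"]).reshape(-1,3)).reshape(p.shape)
    o&=(np.hypot(t[...,0],t[...,1])<.045)&(np.abs(t[...,2])<.07)
    q=t[o];zt=np.percentile(q[:,2],2);w=q[q[:,2]<zt+.006]
    top=q[(q[:,2]>zt+.016)&(q[:,2]<zt+.026)]
    return len(q),np.round(zt,4),"wing rect",cv2.minAreaRect((w[:,:2]*1000).astype(np.float32)),"x",np.percentile(w[:,0],[1,99])*1e3,"y",np.percentile(w[:,1],[1,99])*1e3,"disc",cv2.minEnclosingCircle((top[:,:2]*1000).astype(np.float32)),np.median(top[:,2])
E
python3 - <<'E'
from h import *
np.set_printoptions(precision=4,suppress=True)
print(*inhand());print(*rel([.5853,.1257,.0425],1.844))
E
```

```text
time: 4.15
tool_pos: [0.5832, 0.1277, 0.0406]
eef_rot: [0.603, 0.798, 0.0, 0.0]
contact_force: [1.0, 0.3, -0.1]
grip_width: 0.0158
finger_force: 20.0
4228 -0.0037 wing rect ((-1.1869621276855469, -4.878765106201172), (51.249454498291016, 38.076210021972656), 20.06342124938965) x [-26.9206  22.8015] y [-8.9873  6.6805] disc ((-2.368712902069092, -1.2108234167099), 31.83939552307129) 0.018229908768120334
[-0.0025  0.0015 -0.0019] 0.0028 yaw 1.8468 q [ 0.07  0.46  1.62  0.    1.06 -0.21] pos [0.5832 0.1277 0.0406] tilt [0.0005 0.0001]
```

```bash
python3 -m crank '[{"tx":0,"ty":0,"tz":-0.02,"ax":0,"ay":0,"az":0},{"tx":0,"ty":0,"tz":-0.06,"ax":0,"ay":0,"az":0},{"tx":0,"ty":0,"tz":-0.1,"ax":0,"ay":0,"az":0},{"tx":0,"ty":0,"tz":-0.14,"ax":0,"ay":0,"az":0},{"tx":-0.015,"ty":-0.004,"tz":-0.17,"ax":0,"ay":0,"az":0},{"tx":-0.045,"ty":-0.011,"tz":-0.19,"ax":0,"ay":0,"az":0},{"tx":-0.08,"ty":-0.02,"tz":-0.19,"ax":0,"ay":0,"az":0},{"tx":-0.115,"ty":-0.029,"tz":-0.19,"ax":0,"ay":0,"az":0},{"tx":-0.15,"ty":-0.038,"tz":-0.19,"ax":0,"ay":0,"az":0},{"tx":-0.185,"ty":-0.047,"tz":-0.19,"ax":0,"ay":0,"az":0}]' 0 20
python3 -m crank '[{"tx":-0.03,"ty":-0.007,"tz":0,"ax":0,"ay":0,"az":0},{"tx":-0.055,"ty":-0.014,"tz":0,"ax":0,"ay":0,"az":0},{"tx":-0.075,"ty":-0.018,"tz":0,"ax":0,"ay":0,"az":0},{"tx":-0.086,"ty":-0.021,"tz":0,"ax":0,"ay":0,"az":0},{"tx":-0.086,"ty":-0.021,"tz":0,"ax":0,"ay":0,"az":0},{"tx":-0.086,"ty":-0.021,"tz":0,"ax":0,"ay":0,"az":0}]' 0 20
python3 - <<'E'
from h import *
np.set_printoptions(precision=4,suppress=True)
print(*inhand());print(*rel([.5917,-.1517,.214],1.847)); s=observe();print(s['contact_force'],s['ft_torque'])
save(get_image('wrist'),'w4')
E
```

```text
time: 5.03
tool_pos: [0.5877, -0.0646, 0.2305]
eef_rot: [0.603, 0.798, -0.0, -0.0]
contact_force: [0.2, 0.1, -0.5]
grip_width: 0.0155
finger_force: 20.0
time: 5.53
tool_pos: [0.5911, -0.1513, 0.23]
eef_rot: [0.603, 0.797, 0.0, -0.001]
contact_force: [-0.9, 0.6, -0.8]
grip_width: 0.0161
finger_force: 20.0
3838 -0.0036 wing rect ((-1.6602859497070312, -4.999185562133789), (50.98500442504883, 38.2890625), 19.81761932373047) x [-27.6693  21.9562] y [-9.2508  6.4044] disc ((-3.138686180114746, -1.4722380638122559), 31.87623405456543) 0.018336756137048525
[-0.0012  0.0002  0.0162] 0.0003 yaw 1.8473 q [-0.39  0.28  1.44  0.    1.43 -0.67] pos [ 0.5912 -0.1506  0.2302] tilt [-0.0006  0.0011]
[-0.037   0.1582 -0.6846] [-0.0263 -0.092   0.0236]
```

View pics/w4.png

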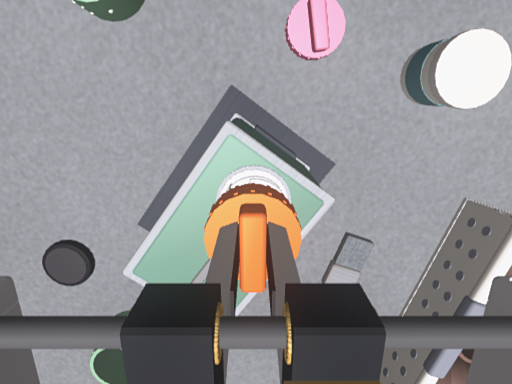

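In this picture the cap at (252, 240) sits over the neck at (255, 185), held straight. I'll lower it near the mouth, then go down in small steps while watching force.

```bash
python3 -m crank '[{"tx":0,"ty":0.0005,"tz":0.01,"ax":0,"ay":0,"az":0},{"tx":0,"ty":0.0005,"tz":0.018,"ax":0,"ay":0,"az":0},{"tx":0,"ty":0.0005,"tz":0.022,"ax":0,"ay":0,"az":0},{"tx":0,"ty":0.0005,"tz":0.024,"ax":0,"ay":0,"az":0},{"tx":0,"ty":0.0005,"tz":0.024,"ax":0,"ay":0,"az":0}]' 0 15
python3 -m crank '[{"tx":0,"ty":0,"tz":0.001,"ax":0,"ay":0,"az":0},{"tx":0,"ty":0,"tz":0.002,"ax":0,"ay":0,"az":0},{"tx":0,"ty":0,"tz":0.003,"ax":0,"ay":0,"az":0},{"tx":0,"ty":0,"tz":0.004,"ax":0,"ay":0,"az":0},{"tx":0,"ty":0,"tz":0.004,"ax":0,"ay":0,"az":0}]' 0 15
python3 -c "
from h import *
print(*inhand());s=observe();print(s['tool_pos'],s['contact_force'],s['ft_torque'])"
```

```text
time: 6.05
tool_pos: [0.5912, -0.1508, 0.2051]
eef_rot: [0.603, 0.798, -0.0, -0.001]
contact_force: [0.0, 0.1, -0.1]
grip_width: 0.0158
finger_force: 15.0
time: 6.47
tool_pos: [0.5918, -0.1516, 0.2024]
eef_rot: [0.603, 0.798, 0.0, -0.0]
contact_force: [0.1, -1.4, -0.6]
grip_width: 0.0157
finger_force: 15.0
3893 -0.0037 wing rect ((-1.084930419921875, 2.8076133728027344), (37.96584701538086, 51.13484191894531), 70.33760833740234) x [-26.92175661  22.63335203] y [-8.9691553   6.69467405] disc ((-1.796390175819397, -1.6207154989242554), 31.879837036132812) 0.01830922846197551
[ 0.59185067 -0.15159921  0.20247892] [-0.79700426  0.5094342  -0.89397252] [-0.03812855 -0.10389139 -0.0159251 ]
```

```bash
python3 -m crank '[{"tx":0,"ty":0,"tz":0.001,"ax":0,"ay":0,"az":0},{"tx":0,"ty":0,"tz":0.002,"ax":0,"ay":0,"az":0},{"tx":0,"ty":0,"tz":0.002,"ax":0,"ay":0,"az":0}]' 0 15
python3 -m crank '[{"tx":0,"ty":0,"tz":0.001,"ax":0,"ay":0,"az":0},{"tx":0,"ty":0,"tz":0.002,"ax":0,"ay":0,"az":0},{"tx":0,"ty":0,"tz":0.002,"ax":0,"ay":0,"az":0}]' 0 15 | grep -E 'pos|contact'
```

```text
time: 6.77
tool_pos: [0.5918, -0.1515, 0.2002]
eef_rot: [0.603, 0.798, -0.0, -0.0]
contact_force: [-0.1, 0.5, -0.3]
grip_width: 0.0159
finger_force: 15.0
tool_pos: [0.5919, -0.1515, 0.1983]
contact_force: [-0.1, 0.6, -0.2]
```

```bash
python3 -m crank '[{"tx":0,"ty":0,"tz":0.001,"ax":0,"ay":0,"az":0},{"tx":0,"ty":0,"tz":0.0015,"ax":0,"ay":0,"az":0},{"tx":0,"ty":0,"tz":0.0015,"ax":0,"ay":0,"az":0}]' 0 15| grep -E 'pos|contact'
python3 -m crank '[{"tx":0,"ty":0,"tz":0.001,"ax":0,"ay":0,"az":0},{"tx":0,"ty":0,"tz":0.001,"ax":0,"ay":0,"az":0}]' 0 15 | grep -E 'pos|contact'
```

```text
tool_pos: [0.592, -0.1516, 0.198]
contact_force: [-1.9, 0.7, 3.8]
tool_pos: [0.5921, -0.1516, 0.1979]
contact_force: [-3.5, 1.0, 7.6]
```

Contact at about 14 mm: the cap is riding on the threads at a few N. The cap axis is about 2 mm off the tool axis along tool x, so I'll compensate for that while turning back.

```bash
python3 -m crank '[{"tx":0,"ty":-0.0009,"tz":-0.0008,"ax":0,"ay":0,"az":-0.1},{"tx":0,"ty":-0.0011,"tz":-0.0008,"ax":0,"ay":0,"az":-0.2},{"tx":-0.0001,"ty":-0.0013,"tz":-0.0008,"ax":0,"ay":0,"az":-0.3}]' 0 15 | grep -E 'pos|contact|rot'; python3 -c "
from h import *
s=observe();print(s['ft_torque'])"
```

```text
tool_pos: [0.5919, -0.152, 0.198]
eef_rot: [0.475, 0.88, 0.001, 0.002]
contact_force: [0.2, 0.6, -0.2]
[-0.00802271 -0.13238359 -0.00137455]
```

```bash
python3 -m crank '[{"tx":0,"ty":0,"tz":0.001,"ax":0,"ay":0,"az":0},{"tx":0,"ty":0,"tz":0.001,"ax":0,"ay":0,"az":0}]' 0 15 | grep -E 'pos|contact';python3 -m crank '[{"tx":0,"ty":0,"tz":0.001,"ax":0,"ay":0,"az":0},{"tx":0,"ty":0,"tz":0.001,"ax":0,"ay":0,"az":0}]' 0 15 | grep -E 'pos|contact'; python3 -c "
from h import *
print(*inhand())"
```

```text
tool_pos: [0.5909, -0.1517, 0.1954]
contact_force: [0.8, 0.5, -0.2]
tool_pos: [0.5908, -0.1518, 0.1943]
contact_force: [2.7, 0.5, -0.3]
4610 -0.0038 wing rect ((-0.5825176239013672, -4.647357940673828), (50.76304244995117, 38.05030059814453), 20.165552139282227) x [-26.60360411  22.8740829 ] y [-8.77422064  6.82894082] disc ((-2.1478066444396973, -0.8139945268630981), 31.854639053344727) 0.01818559130067584
```

```bash
python3 -m crank '[{"tx":-0.0002,"ty":0.0004,"tz":0.0005,"ax":0,"ay":0,"az":0},{"tx":-0.0002,"ty":0.0004,"tz":0.001,"ax":0,"ay":0,"az":0}]' 0 15 | grep -E 'pos|contact';python3 -m crank '[{"tx":0,"ty":0,"tz":0.0005,"ax":0,"ay":0,"az":0},{"tx":0,"ty":0,"tz":0.001,"ax":0,"ay":0,"az":0}]' 0 15 | grep -E 'pos|contact'; python3 -m crank '[{"tx":0,"ty":0,"tz":0.0005,"ax":0,"ay":0,"az":0},{"tx":0,"ty":0,"tz":0.001,"ax":0,"ay":0,"az":0}]' 0 15 | grep -E 'pos|contact'
```

```text
tool_pos: [0.5908, -0.152, 0.1933]
contact_force: [-0.6, 0.4, -0.4]
tool_pos: [0.5906, -0.152, 0.1923]
contact_force: [0.8, 0.1, -1.0]
tool_pos: [0.5909, -0.152, 0.1915]
contact_force: [0.6, 0.4, -0.7]
```

```bash
python3 -m crank '[{"tx":0,"ty":0,"tz":0.0005,"ax":0,"ay":0,"az":0},{"tx":0,"ty":0,"tz":0.001,"ax":0,"ay":0,"az":0}]' 0 15 | grep -E 'pos|contact';python3 -m crank '[{"tx":0,"ty":0,"tz":0.0005,"ax":0,"ay":0,"az":0},{"tx":0,"ty":0,"tz":0.001,"ax":0,"ay":0,"az":0}]' 0 15 | grep -E 'pos|contact'; python3 -c "
from h import *
s=observe();print(s['ft_torque'],s['contact_force'],s['tool_pos']);print(*rel([0,0,0]))"
```

```text
tool_pos: [0.591, -0.152, 0.1913]
contact_force: [-1.4, 0.4, 3.2]
tool_pos: [0.591, -0.152, 0.1911]
contact_force: [-3.1, 0.6, 7.0]
[0.23084395 0.68838997 0.0016229 ] [-3.0837769   0.62455825  6.95110623] [ 0.59102368 -0.1520116   0.19109727]
[ 0.4495 -0.4128  0.191 ] None yaw 2.1468 q [-0.39  0.31  1.48 -0.    1.35 -0.97] pos [ 0.591  -0.152   0.1911] tilt [ 0.0001 -0.0004]
```

The cap fell about 7 mm in all, to about 7.1 mm above the mouth, which matches the thread starts. I'll try a small forward turn following the lead (3.8 mm/rad) and check torque and force.

```bash
python3 -m crank '[{"tx":0,"ty":0.0002,"tz":-0.0006,"ax":0,"ay":0,"az":0.06},{"tx":0,"ty":0.0003,"tz":-0.0004,"ax":0,"ay":0,"az":0.12},{"tx":0,"ty":0.0004,"tz":-0.0001,"ax":0,"ay":0,"az":0.18}]' 0 15 | grep -E 'pos|contact'; python3 -c "
from h import *
s=observe();print(s['ft_torque'],s['contact_force'],s['tool_pos']);print(*rel([0,0,0]))"
```

```text
tool_pos: [0.5923, -0.1521, 0.1906]
contact_force: [-0.2, -0.2, 1.9]
[-0.20344268 -0.10215728  0.02845352] [-0.23875716 -0.24939023  1.90222539] [ 0.59226805 -0.15210691  0.19063179]
[ 0.3677 -0.4892  0.189 ] None yaw 1.9638 q [-0.39  0.31  1.48 -0.    1.35 -0.79] pos [ 0.5923 -0.1521  0.1906] tilt [ 0.0024 -0.0011]
```

Turning freely and sinking, so I'll continue.

```bash
python3 -m crank '[{"tx":0,"ty":0.0002,"tz":0.0005,"ax":0,"ay":0,"az":0.08},{"tx":0,"ty":0.0003,"tz":0.0008,"ax":0,"ay":0,"az":0.16},{"tx":0,"ty":0.0005,"tz":0.0011,"ax":0,"ay":0,"az":0.24}]' 0 15 | grep -E 'pos|contact'; python3 -c "
from h import *
s=observe();print(s['ft_torque'],s['contact_force'],s['tool_pos']);print(*rel([0,0,0]));print(*inhand())"
```

```text
tool_pos: [0.5928, -0.152, 0.1897]
contact_force: [-0.6, -0.6, 2.0]
[-0.17392737 -0.09445018  0.10590512] [-0.62529985 -0.59600521  2.03164282] [ 0.59275801 -0.15202885  0.18968731]
[ 0.2404 -0.5633  0.188 ] None yaw 1.7229 q [-0.39  0.31  1.48 -0.    1.35 -0.54] pos [ 0.5928 -0.152   0.1897] tilt [ 0.0024 -0.0014]
3602 -0.0039 wing rect ((-1.3902320861816406, 2.8329124450683594), (38.09077835083008, 51.1227912902832), 69.75203704833984) x [-27.2400496   22.39080574] y [-8.902638    6.74007354] disc ((-2.762427806854248, -1.1391065120697021), 31.898681640625) 0.018144100048006775
```

```bash
python3 -m crank '[{"tx":0,"ty":0.0002,"tz":0.0004,"ax":0,"ay":0,"az":0.1},{"tx":0,"ty":0.0004,"tz":0.0008,"ax":0,"ay":0,"az":0.2},{"tx":-0.0001,"ty":0.0006,"tz":0.0012,"ax":0,"ay":0,"az":0.3},{"tx":-0.0002,"ty":0.0008,"tz":0.0016,"ax":0,"ay":0,"az":0.4}]' 0 15 | grep -E 'pos|contact'; python3 -c "
from h import *
s=observe();print(s['ft_torque'],s['contact_force'],s['tool_pos']);print(*rel([0,0,0]))"
```

```text
tool_pos: [0.5934, -0.1521, 0.1881]
contact_force: [-0.8, -0.3, 3.0]
[-0.15905748  0.01686569  0.02405523] [-0.8149644  -0.29061145  3.04265545] [ 0.59342651 -0.1520857   0.18813487]
[ 0.0024 -0.613   0.1867] None yaw 1.3236 q [-0.39  0.31  1.48 -0.    1.34 -0.14] pos [ 0.5934 -0.1521  0.1881] tilt [ 0.002  -0.0013]
```

```bash
python3 -m crank '[{"tx":0,"ty":0.0002,"tz":0.0004,"ax":0,"ay":0,"az":0.1},{"tx":0,"ty":0.0004,"tz":0.0008,"ax":0,"ay":0,"az":0.2},{"tx":-0.0001,"ty":0.0006,"tz":0.0012,"ax":0,"ay":0,"az":0.3},{"tx":-0.0002,"ty":0.0008,"tz":0.0016,"ax":0,"ay":0,"az":0.4}]' 0 15 | grep -E 'pos|contact'; python3 -c "
from h import *
s=observe();print(s['ft_torque'],s['contact_force'],s['tool_pos']);print(*rel([0,0,0]))"
```

```text
tool_pos: [0.5941, -0.1523, 0.1866]
contact_force: [-1.3, -0.4, 3.2]
[0.02491827 0.12852229 0.01650474] [-1.25938299 -0.40581783  3.17299313] [ 0.59408377 -0.15231693  0.18658046]
[-0.2367 -0.5662  0.1854] None yaw 0.9237 q [-0.39  0.31  1.48 -0.    1.34  0.26] pos [ 0.5941 -0.1523  0.1866] tilt [ 0.0018 -0.0009]
```

```bash
for i in 1; do python3 -m crank '[{"tx":0,"ty":0.0001,"tz":0.0003,"ax":0,"ay":0,"az":0.08},{"tx":0,"ty":0.0003,"tz":0.0006,"ax":0,"ay":0,"az":0.16}]' 0 15 | grep -E 'pos|contact'; python3 -c "
from h import *
s=observe();print(s['ft_torque']);print(*rel([0,0,0]))"; done
python3 -m crank '[{"tx":0,"ty":0.0001,"tz":0.0003,"ax":0,"ay":0,"az":0.06},{"tx":0,"ty":0.0002,"tz":0.0004,"ax":0,"ay":0,"az":0.12}]' 0 15 | grep -E 'pos|contact'; python3 -c "
from h import *
s=observe();print(s['ft_torque']);print(*rel([0,0,0]))"
```

```text
tool_pos: [0.595, -0.1523, 0.1861]
contact_force: [2.2, 0.2, 1.9]
[ 0.15006339 -0.3405313   0.26043339]
[-0.3242 -0.5225  0.1838] None yaw 0.7648 q [-0.39  0.32  1.48  0.    1.34  0.41] pos [ 0.595  -0.1523  0.1861] tilt [ 0.0037 -0.0007]
tool_pos: [0.5949, -0.1527, 0.186]
contact_force: [-1.4, -0.2, 4.2]
[-0.13526689  0.13592067  0.4199379 ]
[-0.3829 -0.4809  0.1841] None yaw 0.6469 q [-0.39  0.32  1.48 -0.    1.34  0.53] pos [ 0.5949 -0.1527  0.186 ] tilt [ 0.0029 -0.0015]
```

Torque is rising to 0.42 Nm after 86° of forward turn, so the cap is probably at the stops. I'll check the cap pose from the cameras.

```bash
python3 - <<'E'
from h import *
np.set_printoptions(precision=4,suppress=True)
im=get_image('wrist');save(im,'w5');s=observe();p=pts(im)
print(*inhand())
q,w,m,e=wing(p,im["frame"],(.591,-.154),.045,.17)
t=q[(q[:,2]>.16)&(q[:,2]<.175)]
print(len(q),np.median(t[:,2]),t.min(0),t.max(0),q[:,2].max(), cv2.minEnclosingCircle((t[:,:2]*1000).astype(np.float32)))
# plane tilt of flat top
tt=t[np.abs(t[:,2]-np.median(t[:,2]))<.003];A=np.c_[tt[:,:2],np.ones(len(tt))];print("slope",np.linalg.lstsq(A,tt[:,2],rcond=None)[0][:2])
E
```

```text
3717 -0.004 wing rect ((-0.8193502426147461, 3.832874298095703), (37.61409378051758, 51.876277923583984), 65.15418243408203) x [-27.4459  22.5368] y [-9.7495  8.615 ] disc ((-2.6570911407470703, -0.48792123794555664), 31.669918060302734) 0.018092872866250595
4858 0.16789863980503827 [ 0.5624 -0.185   0.161 ] [ 0.6241 -0.1228  0.175 ] 0.28844512013667534 ((592.0758056640625, -154.34861755371094), 32.02052307128906)
slope [-0.0009 -0.0025]
```

View pics/w5.png

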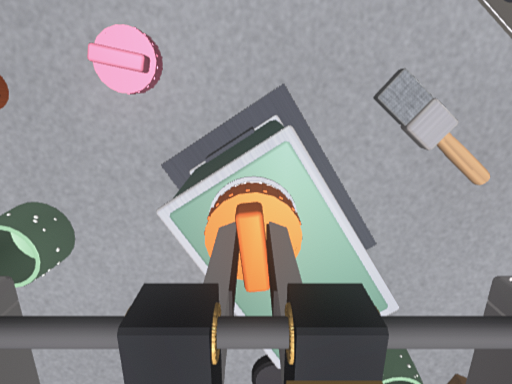

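The cap stopped and the fingers slipped about 5° on the wing, visible at (252, 245). It is level, about 2 mm above the mouth by camera, so it is home. I'll release and withdraw straight up.

```bash
python3 -m crank '[{"tx":0,"ty":0,"tz":-0.001,"ax":0,"ay":0,"az":0},{"tx":0,"ty":0,"tz":-0.001,"ax":0,"ay":0,"az":0},{"tx":0,"ty":0,"tz":-0.001,"ax":0,"ay":0,"az":0},{"tx":0,"ty":0,"tz":-0.001,"ax":0,"ay":0,"az":0}]' 0.45
python3 -m crank '[{"tx":0,"ty":0,"tz":-0.01,"ax":0,"ay":0,"az":0},{"tx":0,"ty":0,"tz":-0.03,"ax":0,"ay":0,"az":0},{"tx":0,"ty":0,"tz":-0.06,"ax":0,"ay":0,"az":0},{"tx":-0.03,"ty":0,"tz":-0.09,"ax":0,"ay":0,"az":0},{"tx":-0.06,"ty":0,"tz":-0.1,"ax":0,"ay":0,"az":0},{"tx":-0.08,"ty":0,"tz":-0.1,"ax":0,"ay":0,"az":0},{"tx":-0.08,"ty":0,"tz":-0.1,"ax":0,"ay":0,"az":0},{"tx":-0.08,"ty":0,"tz":-0.1,"ax":0,"ay":0,"az":0}]' 0.45
python3 - <<'E'
from h import *
np.set_printoptions(precision=4,suppress=True)
for n in('wrist','top'):
    im=get_image(n);save(im,'end_'+n);p=pts(im)
    q,w,m,e=wing(p,im["frame"],(.591,-.154),.045,.178)
    t=q[(q[:,2]>.155)&(q[:,2]<.174)]
    tt=t[np.abs(t[:,2]-np.median(t[:,2]))<.003];A=np.c_[tt[:,:2],np.ones(len(tt))]
    k=p[(np.hypot(p[...,0]-.577,p[...,1]+.197)<.09)&(p[...,2]>.128)&(p[...,2]<.141)][:,2]
    print(n,len(tt),"flat z",np.median(t[:,2]),"cantop",np.median(k),"wing",m,e[1][:,1],cv2.minEnclosingCircle((tt[:,:2]*1000).astype(np.float32)),"slope",np.linalg.lstsq(A,tt[:,2],rcond=None)[0][:2])
E
```

```text
time: 10.88
tool_pos: [0.5939, -0.1523, 0.1856]
eef_rot: [0.948, 0.318, 0.0, 0.0]
contact_force: [0.2, 0.7, 3.2]
grip_width: 0.04
finger_force: 1.5
time: 11.55
tool_pos: [0.5294, -0.2008, 0.2858]
eef_rot: [0.948, 0.317, 0.0, -0.0]
contact_force: [-0.1, -0.8, -0.9]
grip_width: 0.0423
finger_force: 0.0
wrist 2812 flat z 0.16786048572753096 cantop 0.1343301614230351 wing [ 0.5926 -0.154   0.1885] [0.7069 0.7073] ((591.7850341796875, -154.7883758544922), 31.307823181152344) slope [-0.0007 -0.0002]
top 302 flat z 0.16849279603378275 cantop 0.13505458147227795 wing [ 0.591  -0.1538  0.1885] [-0.7102 -0.704 ] ((591.8412475585938, -154.34544372558594), 31.100181579589844) slope [-0.0011  0.0025]
```

View pics/end_wrist.png

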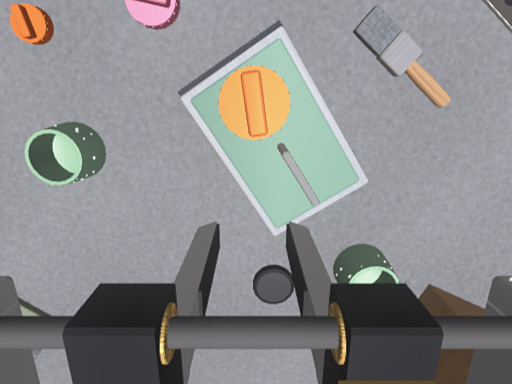

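The cap's flat top is 33.5 mm above the can top, against 33.4 mm expected at home. It is level and centred, and the robot is clear, so I'm handing in.

```bash
python3 -c "
from station import sign_off
print(sign_off())"
```

```text
the job is handed in; nothing more can be done
None
```

The glaze can is closed and the job is handed in: the orange cap is screwed home against its stops, level, centred and released, with wrist force readings under 10 N throughout and about 12 s used; the hand-in returned no verdict.

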